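Right the fallen spice canister and hold its lid ready over it

TASK

The open square steel canister has fallen over in its row on the wooden board: first stand it upright on its base again in the gap between the pickle jar and the clay pot, and let go of it. Then pick its square lid off the trivet by the handle, carry it over the things standing in the way, and finish while still holding the lid still and level over the canister's mouth, centred, its sides parallel to the canister's, with about a centimetre of air between them and not touching. Leave the pickle jar, the pot and the small bowl standing where they are.

Things in the scene. Friction and masses are not known exactly. Their poses are not given: they have to be found in the camera images.
- canister: Open square stainless steel canister, 50 x 50 mm outside, 85 mm tall, wall 3 mm, about 140 g (varies). Origin at the centre of the outside of its base; own z axis runs from the base to the open mouth, x and y are perpendicular to its flat sides. It starts lying on a flat side on the board (own y axis vertical, pointing down), mouth to the robot's left (+y) within 26 degrees, 25 mm from its axis to the board's top.
- canister_mouth (a point): Centre of the canister's mouth, in the plane of its rim, 85 mm from the base along the canister's own z; axes as the canister's.
- lid: Square steel lid with a wooden bar handle, about 90 g (varies). Origin at the centre of its lowest face, z up. From the bottom: a plug 40 x 40 mm, 5 mm high (fits inside the mouth), a plate 58 x 58 mm from 5 to 9 mm, then the bar handle from 9 to 37 mm, 36 mm long along the lid's x and 14 mm wide along its y. It starts lying flat on its plug, centred on the trivet to within 12 mm. It may go on in any of the four quarter turns.
- trivet: Round silicone trivet in mustard yellow, diameter 150 mm, 7 mm thick, fixed on the board at its left or right end. Origin at the centre of its underside.
- board: Polished dark wooden board, 340 mm (x) by 960 mm (y), 18 mm thick, fixed. Origin at the centre of its underside, so its top is 18 mm above the origin. The row runs along its y axis; the gap for the canister is the middle of the board, up to 140 mm either side of the origin in the board's y and 100 mm in its x, between pickle jar and pot.
- pickle_jar: Closed amber glass pickle jar, diameter 72 mm, 100 mm tall; stands loose in the row, about 205 mm left or right of the board's middle. Origin at the centre of its underside.
- pot: Terracotta-coloured ceramic pot, round-bellied, 72 mm across the belly, rim diameter 64 mm, 85 mm tall; stands loose in the row on the other side of the gap from the pickle jar. Origin at the centre of its underside.
- bowl: Small steel bowl, diameter 100 mm, 45 mm high, standing at the end of the board opposite to the trivet. Origin at the centre of its underside.

How it is judged:
By the outcome, as a careful person would: the job done as asked, in the order asked, and still so for the second after the job is handed in, while the arm keeps its last pose, push and grip.
It also fails if it takes over 58 s, if anything falls off the work surface, if the arm or the gripper's body presses on something with over 40 N, if the wrist force passes 120 N, or if a joint passes its speed limit or range.

ROBOT

A 6-joint arm with a two-finger parallel gripper is mounted at the origin on the work surface. World frame = base frame: x ahead of the robot, y to its left, z up, the work surface at z = 0. Lengths are in m, angles in degrees, forces in N, time in s.
With the tool pointing down it reaches from about 0.4 to 0.825 m from the base axis. Payload 7 kg.
Tool frame: the origin (TCP) lies midway between the tips of the shut fingers; the grasp point (between the pads) lies 19 mm behind it (ctrl.hold_point_z is the distance from the TCP to the grasp point, in m); z points along the fingers, x is the direction in which the jaws open and shut, and the axes are right-handed (so a half turn about z gives the same grasp; the last joint's range is limited). The gripper opens to 88 mm and grips with 3 to 60 N. Pads are 19 mm wide; open, the fingers measure 130 mm over their backs; the gripper's body (78 mm by 193 mm) begins 47 mm behind the grasp point.
Start: joints at [86.809, 20.546, 0.682, 0, -70.136, -16.507], TCP at [0.228, 0.635, 0.227] pointing down, gripper open.
Joint ranges: [-176.03, 176.03], [-82.01, 121.73], [-58.28, 71.71], [-173.87, 95.51], [-174.79, -0.11], [-173.66, 173.66]. Speed limits (degrees/s): [136.94, 136.94, 172.46, 180, 180, 180].

INTERFACE

Orientations are given as [roll, pitch, yaw] about the fixed x, y, z axes, in that order (R = Rz(yaw) Ry(pitch) Rx(roll)).
In Python, from plant import ctrl gives the robot as it stands.
- The arm moves only by the tool apply_moves, never from a script. Its argument "motion" is a list of rows, each a list of 2 entries, a list of its own where there are three numbers: the shift along the world's x, y, z in cm, then the turn about the world's z in degrees. In form: [[[tx, ty, tz], roll], ...]. A call has 1 to 10 rows; each row is the pose to reach, as a shift and turn from the pose commanded when the call began; what a row does not reach only later rows make up. A row lasts 1/10 s, in which the tool goes at most 50 mm and 8.59 degrees, less where a joint would pass 70% of its speed; a pose out of reach is approached as far as the arm can. A call with a gripper value outside its range is refused whole. "hand" is the finger opening in cm, from 0 to 8.76, set as the call begins (left out, the last holds). The fingers move at their own pace and stop on an object; the grip force is fixed at half the most. Time passes only in rows, so rows that repeat a pose let the fingers close. It gives the time, the measured TCP pose, the force and the opening at its end, in the units of the state.
- ctrl.get_obs(): the state, without advancing time (a new reading comes with each control period).
- ctrl.snapshot(name): name is "scene" or "top" or "wrist"; returns (picture, depth): 384x512x3 uint8, blue, green, red; 384x512 float32, m along the optical axis (not along the pixel's ray), 0 where there is no reading.
- ctrl.camera_model(name): a dict with "fx", "fy", "cx", "cy" (pixels), "k1" (the pictures are not rectified: a ray, as slopes to the right and down, at radius r is drawn at 1 + k1 r^2 times it, then the intrinsics apply), "cam_to_world" (4x4, takes a point from camera to world coordinates); the wrist camera has in their place "tool_from_camera" (4x4, takes a point from camera to tool coordinates, whose origin is the TCP and whose axes are the tool frame's). Camera axes: x right, y down, z forward; pixel columns grow to the right and rows downward; lengths in m; the calibration is good to about 2 mm. A picture is of the moment at which its call begins: read the wrist's pose just before it. camera_model takes no time and is no camera call.
- ctrl.close_job(): hands the job in, once; it reports no verdict.
The state is a dict: "clock": time; "joint_pos": joint angles; "qvel": joint speeds; "tau": joint torques, N m; "tool_pos": TCP position; "orientation": TCP orientation; "force": force on the tool from outside, world axes, zero at the start; "moment": the same for the moment, N m; "opening": finger opening in m.
Only numpy, scipy, OpenCV 4.12 (cv2) and the standard library are available. Lean on these libraries where they do the work, as an engineer would, in place of code of your own. Each camera call takes 0.05 s, during which the arm holds its last target.

## Working session

There is one attempt and no reset: what is moved stays moved. The work goes in short steps, Python scripts to look and compute and a tool call to move; the robot and the scene stay as the last step left them, time stands still between calls to the robot, and variables do not carry over. Pictures are saved under pics/ and viewed, and the job is handed in when it is done.

Besides the shell and the picture viewer there is one more tool, called after "Call:" in YAML: its name, and indented under it one key for each argument. apply_moves: Moves the arm, as the interface text tells. Its arguments: {"type":"object","properties":{"motion":{"type":"array"},"hand":{"type":"number"}},"required":["motion"]}

```bash
ls; mkdir -p pics
python3 - <<'E'
from plant import ctrl
import cv2,numpy as np
print(ctrl.get_obs())
for n in ("scene","top"):
    p,d=ctrl.snapshot(n); cv2.imwrite(f"pics/{n}0.png",p); np.save(f"pics/{n}0.npy",d)
    print(n,ctrl.camera_model(n))
print(ctrl.camera_model("wrist"),ctrl.hold_point_z)
E
```

```text
pics
{'clock': 0.0, 'joint_pos': array([ 8.68082319e+01,  2.05924382e+01,  6.34710042e-01, -2.09905409e-02,
       -7.01355934e+01, -1.65080712e+01]), 'qvel': array([ 0.0044296 , -0.04441938,  0.00227229, -0.04441156,  0.01819562,
        0.02320387]), 'tau': array([ 1.10813248e-04, -5.82710302e+01,  2.93079096e+01,  6.99776977e+00,
        7.21077886e-03, -1.57907593e-04]), 'tool_pos': array([0.22738009, 0.63503726, 0.22561574]), 'orientation': array([-1.79992399e+02, -9.50823441e-02, -1.09706994e+02]), 'force': array([0.47748349, 0.13408551, 0.20754022]), 'moment': array([ 0.00479922, -0.0093705 , -0.02265029]), 'opening': 0.08779021833882523}
scene {'fx': 440.24144921967616, 'fy': 440.24144921967616, 'cx': 253.06821468998132, 'cy': 193.11460890874503, 'k1': -0.058919584155134326, 'cam_to_world': array([[ 0.87473075,  0.4135719 , -0.25259531,  0.8093766 ],
       [ 0.48452657, -0.75600643,  0.4401003 , -0.47940675],
       [-0.00895056, -0.50735841, -0.86168865,  1.01296429],
       [ 0.        ,  0.        ,  0.        ,  1.        ]])}
top {'fx': 384.5050895151045, 'fy': 384.5050
[... 247 characters left out ...]
3,
        -1.73646413e-02],
       [-2.18381696e-04, -1.78939966e-01, -9.83859970e-01,
         1.01128518e+00],
       [ 0.00000000e+00,  0.00000000e+00,  0.00000000e+00,
         1.00000000e+00]])}
{'fx': 279.3085717694638, 'fy': 279.3085717694638, 'cx': 255.02839202735467, 'cy': 192.0367603667099, 'k1': -0.023972461878406664, 'tool_from_camera': array([[ 9.99999118e-01,  1.13411267e-03,  6.90803657e-04,
        -1.52743083e-04],
       [-1.28248513e-03,  9.59745739e-01,  2.80867356e-01,
        -7.53656468e-02],
       [-3.44460640e-04, -2.80867995e-01,  9.59746347e-01,
        -1.57534056e-01],
       [ 0.00000000e+00,  0.00000000e+00,  0.00000000e+00,
         1.00000000e+00]])} 0.0188
```

View pics/top0.png

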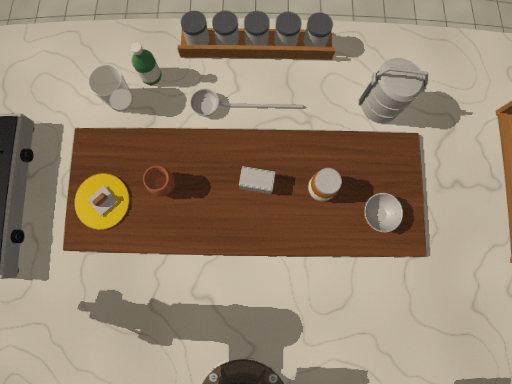

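View pics/scene0.png

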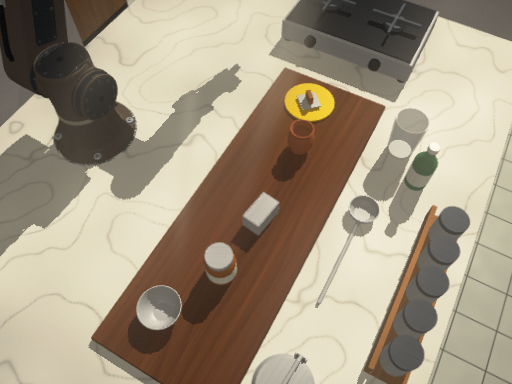

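The top view shows the yellow trivet with the lid at (102,201), pot (158,181), canister lying at (257,180), jar (325,185) and bowl (383,212). The tool can only shift and yaw, so the canister has to swing upright while gripped near its mouth. Next I'll measure positions.

```bash
cat > h.py <<'E'
import cv2,numpy as np
from scipy.spatial.transform import Rotation as R
from plant import ctrl
def cloud(n,d,pose=None):
    m=ctrl.camera_model(n)
    K=np.array([[m['fx'],0,m['cx']],[0,m['fy'],m['cy']],[0,0,1.]])
    h,w=d.shape; u,v=np.meshgrid(np.arange(w,dtype=float),np.arange(h,dtype=float))
    p=cv2.undistortPoints(np.stack([u,v],-1).reshape(-1,1,2),K,np.array([m['k1'],0,0,0.])).reshape(h,w,2)
    P=np.dstack([p[...,0]*d,p[...,1]*d,d])
    if n=='wrist':
        T=np.eye(4);T[:3,:3]=R.from_euler('xyz',pose[1],degrees=True).as_matrix();T[:3,3]=pose[0];T=T@m['tool_from_camera']
    else: T=m['cam_to_world']
    P=P@T[:3,:3].T+T[:3,3]; P[d<=0]=np.nan
    return P
def snap(n,tag):
    o=ctrl.get_obs(); p,d=ctrl.snapshot(n); cv2.imwrite(f'pics/{tag}.png',p)
    return p,cloud(n,d,(o['tool_pos'],o['orientation'])),o
def rect(P):
    r=cv2.minAreaRect((P[:,:2]*1000).astype(np.float32)); return r
E
python3 - <<'E'
from h import *
C={n:cloud(n,np.load(f'pics/{n}0.npy')) for n in('scene','top')}
for n,P in C.items():
    P=P.reshape(-1,3);P=P[np.isfinite(P).all(1)]
    b=P[(abs(P[:,1])<.12)&(P[:,0]>.3)&(P[:,0]<.7)&(P[:,2]<.05)&(P[:,2]>.01)]
    print(n,'board z',np.median(b[:,2]))
    for nm,y0,y1,zl,zh in [('can',-.12,.12,.058,.075),('jar',-.29,-.12,.06,.2),('pot',.13,.31,.06,.2),('bowl',-.5,-.26,.05,.2),('lidplate',.33,.5,.028,.040),('handle',.33,.5,.05,.2),('triv',.3,.55,.0225,.03)]:
        q=P[(P[:,1]>y0)&(P[:,1]<y1)&(P[:,0]>.35)&(P[:,0]<.7)&(P[:,2]>zl)&(P[:,2]<zh)]
        if len(q)<4: print(nm,len(q));continue
        r=rect(q); print(nm,len(q),'med',q.mean(0).round(4),'zmax',q[:,2].max().round(4),'rect',np.round(r[0],1),np.round(r[1],1),round(r[2],1))
E
```

```text
scene board z 0.01761135934192065
can 680 med [ 0.572  -0.0289  0.0672] zmax 0.0729 rect [571.1 -26.9] [86.6 51.9] 81.3
jar 947 med [ 0.5637 -0.203   0.1059] zmax 0.1228 rect [ 560.5 -198.4] [65.9 65.5] 0.3
pot 528 med [0.5612 0.2148 0.084 ] zmax 0.1064 rect [559.4 217.2] [64.5 69.4] 57.2
bowl 421 med [ 0.4775 -0.3401  0.059 ] zmax 0.067 rect [ 489.  -345.1] [95.8 98.9] 77.4
lidplate 318 med [0.5122 0.3782 0.0326] zmax 0.0399 rect [508.8 390.8] [120.8 138.3] 89.6
handle 62 med [0.5117 0.3741 0.0592] zmax 0.0654 rect [511.6 376. ] [15.  35.5] 42.3
triv 1110 med [0.5159 0.3807 0.0253] zmax 0.0299 rect [543.3 387.3] [171.9 304. ] 88.8
top board z 0.01815225827961664
can 685 med [ 0.569  -0.0261  0.068 ] zmax 0.0738 rect [569.7 -26.1] [84.6 50.9] 81.2
jar 766 med [ 0.5514 -0.1912  0.1088] zmax 0.1224 rect [ 553.6 -193. ] [66.5 65.7] 1.1
pot 436 med [0.554  0.2147 0.0885] zmax 0.1067 rect [555.6 217.4] [65.3 67.3] 11.0
bowl 334 med [ 0.4927 -0.3594  0.059 ] zmax 0.0678 rect [ 488.8 -346.8] [98.4 97.3] 31.0
lidplate 442 med [0.5094 0.3777 0.0332] zmax 0.04 rect [510.4 393.4] [138.9 119.2] 6.3
handle 91 med [0.5105 0.3752 0.0606] zmax 0.0656 rect [510.9 376.5] [14.4 36. ] 40.7
triv 1805 med [0.5092 0.3822 0.0253] zmax 0.0298 rect [538.1 389.2] [175.2 313.9] 89.9
```

Call:
apply_moves:
  motion:
    - [[34.6, -63.1, 0], -79]
    - [[34.6, -63.1, 0], -79]
    - [[34.6, -63.1, 0], -79]
    - [[34.6, -63.1, 0], -79]
    - [[34.6, -63.1, 0], -79]
    - [[34.6, -63.1, 0], -79]
    - [[34.6, -63.1, 0], -79]
    - [[34.6, -63.1, 0], -79]
    - [[34.6, -63.1, 0], -79]
    - [[34.6, -63.1, 0], -79]
  hand: 8.76

```text
clock: 1.1
tool_pos: [0.4683, 0.1951, 0.2266]
orientation: [180.0, -0.0, 171.0]
force: [1.3, 0.9, -0.3]
opening: 0.0873
```

Call:
apply_moves:
  motion:
    - [[10.6, -19.2, -8], 0]
    - [[10.6, -19.2, -8], 0]
    - [[10.6, -19.2, -8], 0]
    - [[10.6, -19.2, -8], 0]
    - [[10.6, -19.2, -8], 0]
    - [[10.6, -19.2, -8], 0]
    - [[10.6, -19.2, -8], 0]

```text
clock: 1.8
tool_pos: [0.5736, 0.0042, 0.1457]
orientation: [-180.0, -0.1, 171.2]
force: [0.3, 0.3, 0.2]
opening: 0.0878
```

Run:
```python
from h import *
p,P,o=snap('wrist','w1'); print(o['tool_pos'],o['orientation'])
q=P.reshape(-1,3);q=q[np.isfinite(q).all(1)]
q=q[(abs(q[:,1]+.03)<.09)&(abs(q[:,0]-.57)<.08)&(q[:,2]>.062)&(q[:,2]<.075)]
print(len(q),rect(q),np.median(q[:,2]))
```

```text
[0.57358539 0.00416172 0.14570195] [-1.79957655e+02 -9.55022028e-02  1.71179668e+02]
5668 ((568.7596435546875, -26.32583236694336), (84.41166687011719, 50.11289978027344), 81.34476470947266) 0.06745916566375734
```

View pics/w1.png

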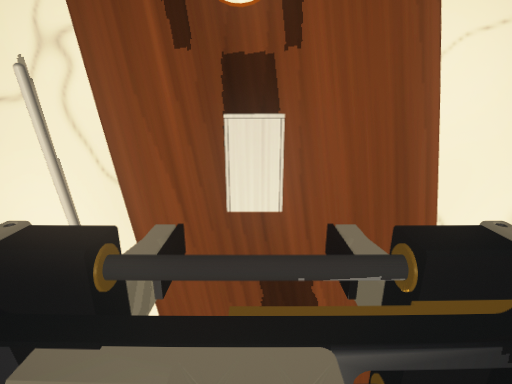

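Wrist view: the canister is at (255,163), centre (0.569, -0.026), and its mouth end is at the image bottom. The tool is already over the grip spot, 11 mm from the rim, so I'll lower and close with only a slight squeeze.

Call:
apply_moves:
  motion:
    - [[0, 0, -5], 0]
    - [[0, 0, -9], 0]
    - [[0, 0, -11.5], 0]
    - [[0, 0, -12.2], 0]
    - [[0, 0, -12.2], 0]

```text
clock: 2.35
tool_pos: [0.5737, 0.0059, 0.0246]
orientation: [-180.0, -0.0, 171.4]
force: [0.4, 0.8, 0.4]
opening: 0.0877
```

Call:
apply_moves:
  motion:
    - [[0, 0, 0], 0]
    - [[0, 0, 0], 0]
    - [[0, 0, 0], 0]
    - [[0, 0, 0], 0]
    - [[0, 0, 0], 0]
    - [[0, 0, 0], 0]
  hand: 4.95

```text
clock: 2.95
tool_pos: [0.5741, 0.005, 0.0248]
orientation: [180.0, 0.0, 171.3]
force: [0.6, 0.1, -0.6]
opening: 0.0503
```

Call:
apply_moves:
  motion:
    - [[0, 0, 0.7], 0]
    - [[0, 0, 1.4], 0]
    - [[0, 0, 2.1], 0]
    - [[0, 0, 2.8], 0]
    - [[0, 0, 3.5], 0]
    - [[0, 0, 3.5], 0]

```text
clock: 3.55
tool_pos: [0.5747, 0.0053, 0.0609]
orientation: [180.0, 0.1, 171.3]
force: [-0.4, -0.7, -2.4]
opening: 0.0498
```

Run:
```python
from h import *
p,P,o=snap('scene','s2'); print(o['force'],o['opening'])
cv2.imwrite('pics/s2c.png',cv2.resize(p[130:330,160:360],None,fx=3,fy=3))
```

```text
[-0.38583687 -0.7072376  -2.41607741] 0.049755907711813575
```

View pics/s2c.png

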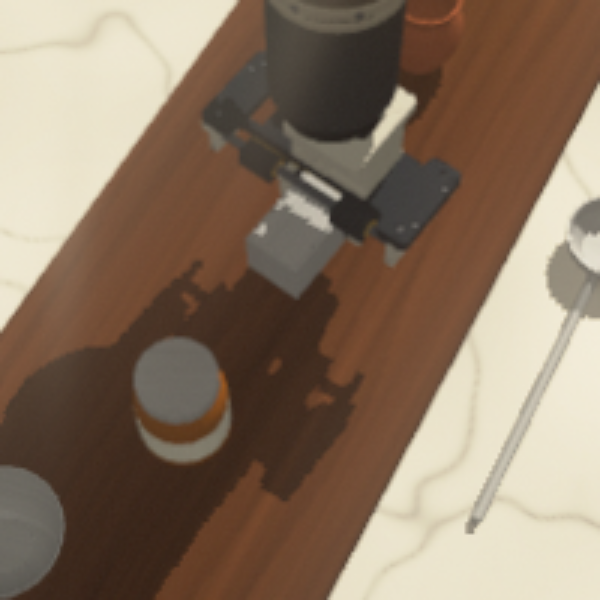

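```bash
cat >> h.py <<'E'
def tilt(tag):
    p,P,o=snap('wrist',tag)
    t=o['tool_pos']; yaw=np.radians(81.3)
    a=np.array([np.cos(yaw),np.sin(yaw)]);b=np.array([a[1],-a[0]])
    q=P.reshape(-1,3);q=q[np.isfinite(q).all(1)]
    s=(q[:,:2]-t[:2])@a; l=(q[:,:2]-t[:2])@b
    k=(abs(l)<.018)&(s<-.005)&(s>-.12)
    s,z=s[k],q[k,2]
    for i in np.arange(-.115,-.005,.01):
        m=abs(s-i)<.005
        if m.sum()>5: print('s %.3f n %d z %.4f min %.4f max %.4f'%(i,m.sum(),np.median(z[m]),z[m].min(),z[m].max()))
    print(o['force'],o['opening'],t,o['clock'])
E
python3 - <<'E'
from h import *
tilt('w3')
E
```

```text
s -0.115 n 930 z 0.0174 min 0.0151 max 0.0194
s -0.105 n 864 z 0.0173 min 0.0146 max 0.0198
s -0.095 n 857 z 0.0174 min 0.0154 max 0.0197
s -0.085 n 789 z 0.0175 min 0.0149 max 0.0199
s -0.075 n 1478 z 0.0990 min 0.0155 max 0.1013
s -0.065 n 2138 z 0.0997 min 0.0972 max 0.1019
s -0.055 n 1948 z 0.1000 min 0.0980 max 0.1025
s -0.045 n 1854 z 0.1004 min 0.0984 max 0.1022
s -0.035 n 3273 z 0.1016 min 0.0986 max 0.1443
s -0.025 n 15417 z 0.1657 min 0.0994 max 0.1785
s -0.015 n 1262 z 0.1011 min 0.0996 max 0.1030
[-0.48765231  0.22118047 -1.05780399] 0.050140068342272824 [0.57430549 0.00520341 0.06026797] 3.6
```

View pics/w3.png

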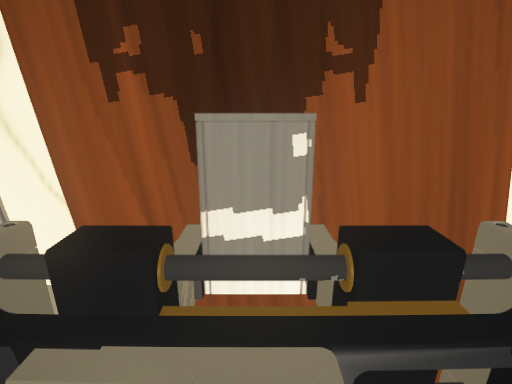

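The canister is lifted but the pads hold it nearly level, about 3° off. I'll loosen the jaws in small steps so the base end swings down.

Call:
apply_moves:
  motion:
    - [[0, 0, 0], 0]
    - [[0, 0, 0], 0]
    - [[0, 0, 0], 0]
  hand: 4.98

```text
clock: 3.95
tool_pos: [0.5738, 0.005, 0.0592]
orientation: [-180.0, -0.0, 171.3]
force: [0.1, 1.1, -1.5]
opening: 0.0496
```

Run:
```python
from h import *
tilt('w4')
```

```text
s -0.115 n 929 z 0.0174 min 0.0154 max 0.0196
s -0.105 n 882 z 0.0173 min 0.0154 max 0.0192
s -0.095 n 857 z 0.0174 min 0.0153 max 0.0197
s -0.085 n 801 z 0.0174 min 0.0154 max 0.0201
s -0.075 n 1472 z 0.0979 min 0.0153 max 0.1003
s -0.065 n 2124 z 0.0987 min 0.0968 max 0.1010
s -0.055 n 1957 z 0.0991 min 0.0970 max 0.1009
s -0.045 n 1860 z 0.0993 min 0.0974 max 0.1011
s -0.035 n 3226 z 0.1005 min 0.0977 max 0.1436
s -0.025 n 15425 z 0.1646 min 0.0981 max 0.1779
s -0.015 n 1272 z 0.1001 min 0.0982 max 0.1019
[ 0.13218189  1.09593143 -1.53005029] 0.04963422257758842 [0.57375256 0.00500318 0.05922278] 3.95
```

Call:
apply_moves:
  motion:
    - [[0, 0, 0], 0]
    - [[0, 0, 0], 0]
    - [[0, 0, 0], 0]
  hand: 5.0

```text
clock: 4.3
tool_pos: [0.5741, 0.0051, 0.0597]
orientation: [180.0, 0.0, 171.3]
force: [-0.3, 0.5, -1.4]
opening: 0.05
```

Run:
```python
from h import *
tilt('w5')
```

```text
s -0.115 n 935 z 0.0174 min 0.0153 max 0.0198
s -0.105 n 868 z 0.0174 min 0.0151 max 0.0196
s -0.095 n 862 z 0.0174 min 0.0151 max 0.0200
s -0.085 n 796 z 0.0175 min 0.0153 max 0.0198
s -0.075 n 805 z 0.0175 min 0.0153 max 0.0194
s -0.065 n 1303 z 0.0504 min 0.0156 max 0.0694
s -0.055 n 1229 z 0.0675 min 0.0653 max 0.0697
s -0.045 n 1185 z 0.0675 min 0.0656 max 0.0697
s -0.035 n 2638 z 0.1382 min 0.0653 max 0.1440
s -0.025 n 14843 z 0.1657 min 0.0657 max 0.1781
s -0.015 n 1001 z 0.0675 min 0.0656 max 0.0691
[-0.30037929  0.47889228 -1.42179014] 0.050048911316986675 [0.57408577 0.0051123  0.05969951] 4.3
```

Loosening made it drop flat, with no swing. The full pad patch resists turning too much. I'll regrip with only the fingertip corner on the top rim corner of the mouth, where pad torsion is small and gravity's lever is longer.

Call:
apply_moves:
  motion:
    - [[0, -1, 5], 0]
    - [[0, -1, 9], 0]
    - [[0, -1, 9], 0]
    - [[0, -1, 9], 0]
  hand: 7

```text
clock: 4.75
tool_pos: [0.5746, -0.0048, 0.151]
orientation: [179.9, 0.2, 171.3]
force: [-0.9, -1.1, 0.1]
opening: 0.0691
```

```bash
cat >> h.py <<'E'
def can(tag):
    p,P,o=snap('wrist',tag); print(o['tool_pos'],o['orientation'],o['clock'])
    q=P.reshape(-1,3);q=q[np.isfinite(q).all(1)]
    q=q[(abs(q[:,1]+.03)<.09)&(abs(q[:,0]-.57)<.08)&(q[:,2]>.062)&(q[:,2]<.075)]
    r=rect(q);print(len(q),r,np.median(q[:,2])); print(cv2.boxPoints(r))
E
python3 - <<'E'
from h import *
can('w6')
E
```

```text
[ 0.57458334 -0.00476415  0.15104871] [1.79912087e+02 1.58238028e-01 1.71291027e+02] 4.75
5124 ((567.6887817382812, -15.615997314453125), (85.48674011230469, 49.62834930419922), 83.3162612915039) 0.06742934760619021
[[538.0684   -55.18078 ]
 [587.35944  -60.956963]
 [597.30914   23.948784]
 [548.0181    29.724968]]
```

View pics/w6.png

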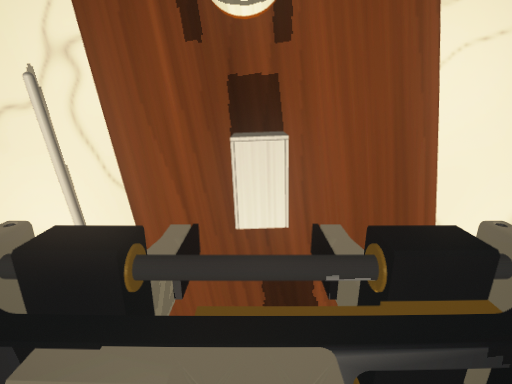

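Wrist view: the canister (260,181) lies flat, centred at (0.568, -0.016), 83.3°.

Call:
apply_moves:
  motion:
    - [[-0.1, 3.6, -2], 2]
    - [[-0.1, 3.6, -6], 2]
    - [[-0.1, 3.6, -8.0], 2]
    - [[-0.1, 3.6, -8.8], 2]
    - [[-0.1, 3.6, -8.8], 2]
    - [[-0.1, 3.6, -8.8], 2]

```text
clock: 5.4
tool_pos: [0.5734, 0.031, 0.062]
orientation: [-180.0, 0.0, 173.3]
force: [0.5, -0.1, 1.0]
opening: 0.0703
```

Call:
apply_moves:
  motion:
    - [[0, 0, 0], 0]
    - [[0, 0, 0], 0]
    - [[0, 0, 0], 0]
    - [[0, 0, 0.5], 0]
    - [[0, 0, 1], 0]
    - [[0, 0, 1.5], 0]
    - [[0, 0, 2], 0]
    - [[0, 0, 2.5], 0]
    - [[0, 0, 3], 0]
    - [[0, 0, 3], 0]
  hand: 4.95

```text
clock: 6.4
tool_pos: [0.5734, 0.0312, 0.0924]
orientation: [180.0, 0.1, 173.3]
force: [-0.2, 0.1, 0.0]
opening: 0.0497
```

Run:
```python
from h import *
tilt('w7')
```

```text
s -0.115 n 662 z 0.0173 min 0.0152 max 0.0194
s -0.105 n 636 z 0.0174 min 0.0157 max 0.0198
s -0.095 n 411 z 0.0174 min 0.0155 max 0.0686
s -0.085 n 962 z 0.0674 min 0.0649 max 0.0699
s -0.075 n 942 z 0.0675 min 0.0653 max 0.0699
s -0.065 n 902 z 0.0675 min 0.0658 max 0.0694
s -0.055 n 860 z 0.0674 min 0.0654 max 0.0694
s -0.045 n 819 z 0.0675 min 0.0651 max 0.0695
s -0.035 n 2301 z 0.1719 min 0.0658 max 0.1765
s -0.025 n 14415 z 0.1986 min 0.0657 max 0.2114
s -0.015 n 728 z 0.0674 min 0.0656 max 0.0694
[-0.24173873  0.14761225  0.049859  ] 0.04966555682187312 [0.57340791 0.031205   0.0924438 ] 6.4
```

View pics/w7.png

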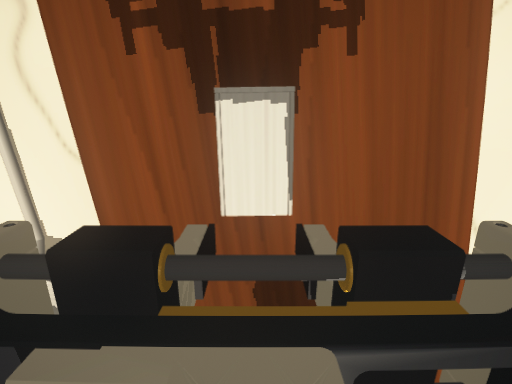

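It slipped off, with too little overlap. I'll regrip slightly deeper and at full force.

Call:
apply_moves:
  motion:
    - [[0, -0.4, 0], 0]
    - [[0, -0.4, 0], 0]
    - [[0, -0.4, -3.3], 0]
    - [[0, -0.4, -3.3], 0]
    - [[0, -0.4, -3.3], 0]
  hand: 7

```text
clock: 6.95
tool_pos: [0.5724, 0.0267, 0.0582]
orientation: [-179.9, -0.1, 173.3]
force: [0.6, 0.9, 0.3]
opening: 0.0695
```

Call:
apply_moves:
  motion:
    - [[0, 0, 0], 0]
    - [[0, 0, 0], 0]
    - [[0, 0, 0], 0]
    - [[0, 0, 0], 0]
    - [[0, 0, 0.7], 0]
    - [[0, 0, 1.4], 0]
    - [[0, 0, 2.1], 0]
    - [[0, 0, 2.8], 0]
    - [[0, 0, 3], 0]
    - [[0, 0, 3], 0]
  hand: 4.5

```text
clock: 7.95
tool_pos: [0.5732, 0.0272, 0.0891]
orientation: [180.0, 0.0, 173.3]
force: [0.6, -0.8, -1.9]
opening: 0.0494
```

Run:
```python
from h import *
tilt('w8')
```

```text
s -0.115 n 686 z 0.0173 min 0.0152 max 0.0199
s -0.105 n 666 z 0.0174 min 0.0153 max 0.0194
s -0.095 n 557 z 0.0174 min 0.0154 max 0.0195
s -0.085 n 859 z 0.0925 min 0.0905 max 0.0950
s -0.075 n 1325 z 0.0930 min 0.0908 max 0.0957
s -0.065 n 1277 z 0.0937 min 0.0915 max 0.0958
s -0.055 n 1223 z 0.0943 min 0.0921 max 0.0961
s -0.045 n 1152 z 0.0948 min 0.0927 max 0.0969
s -0.035 n 2639 z 0.1676 min 0.0935 max 0.1739
s -0.025 n 14744 z 0.1949 min 0.0939 max 0.2071
s -0.015 n 1026 z 0.0966 min 0.0947 max 0.0985
[ 0.57960532 -0.77891666 -1.85619858] 0.04936992542922529 [0.57317439 0.02716479 0.089099  ] 7.95
```

Call:
apply_moves:
  motion:
    - [[0, 0, 0], 0]
    - [[0, 0, 0], 0]
  hand: 4.96

```text
clock: 8.2
tool_pos: [0.5727, 0.0269, 0.0882]
orientation: [-180.0, -0.0, 173.3]
force: [-0.8, 0.2, -1.5]
opening: 0.0498
```

Run:
```python
from h import *
tilt('w9')
```

```text
s -0.115 n 690 z 0.0173 min 0.0152 max 0.0197
s -0.105 n 665 z 0.0174 min 0.0155 max 0.0193
s -0.095 n 640 z 0.0174 min 0.0154 max 0.0195
s -0.085 n 647 z 0.0748 min 0.0151 max 0.0773
s -0.075 n 1098 z 0.0771 min 0.0740 max 0.0799
s -0.065 n 1105 z 0.0799 min 0.0764 max 0.0836
s -0.055 n 1106 z 0.0826 min 0.0797 max 0.0857
s -0.045 n 1091 z 0.0854 min 0.0826 max 0.0882
s -0.035 n 2559 z 0.1668 min 0.0851 max 0.1725
s -0.025 n 14801 z 0.1940 min 0.0883 max 0.2065
s -0.015 n 1086 z 0.0936 min 0.0906 max 0.0965
[-0.81484576  0.15122264 -1.53168577] 0.04983123678774368 [0.57269902 0.02693683 0.08824755] 8.2
```

Loosening to 4.96 cm lets it swing: the tilt is now about 15°. I'll raise it and keep going.

Call:
apply_moves:
  motion:
    - [[0, 0, 1.0], 0]
    - [[0, 0, 2.0], 0]
    - [[0, 0, 3.0], 0]
    - [[0, 0, 3.5], 0]
    - [[0, 0, 3.5], 0]

```text
clock: 8.75
tool_pos: [0.5736, 0.0273, 0.1249]
orientation: [179.9, 0.1, 173.3]
force: [0.0, -0.1, -1.7]
opening: 0.0498
```

Run:
```python
from h import *
tilt('w10')
```

```text
s -0.115 n 504 z 0.0175 min 0.0154 max 0.0194
s -0.105 n 491 z 0.0174 min 0.0156 max 0.0203
s -0.095 n 472 z 0.0174 min 0.0149 max 0.0197
s -0.085 n 457 z 0.0173 min 0.0150 max 0.0201
s -0.075 n 456 z 0.0175 min 0.0154 max 0.0193
s -0.065 n 433 z 0.0176 min 0.0154 max 0.0196
s -0.055 n 587 z 0.0178 min 0.0153 max 0.0675
s -0.045 n 881 z 0.0729 min 0.0153 max 0.0833
s -0.035 n 2451 z 0.2039 min 0.0801 max 0.2092
s -0.025 n 14832 z 0.2307 min 0.0946 max 0.2435
s -0.015 n 1399 z 0.1204 min 0.1098 max 0.1301
[ 0.03281942 -0.12977405 -1.71359866] 0.049763413280702364 [0.57358219 0.0272737  0.12494456] 8.75
```

View pics/w10.png

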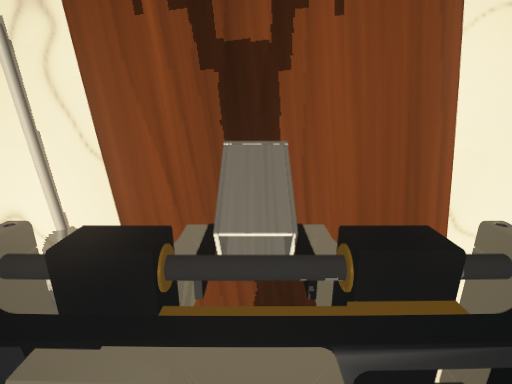

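It has swung to nearly hanging. Its -y face shows from the rim at row 235 to the base edge at row 143. I'll tighten and measure the lean.

Call:
apply_moves:
  motion:
    - [[0, 0, 0], 0]
    - [[0, 0, 0], 0]
  hand: 4.5

```text
clock: 9.0
tool_pos: [0.5726, 0.027, 0.1231]
orientation: [-180.0, -0.0, 173.3]
force: [-0.7, -0.3, -2.0]
opening: 0.0489
```

```bash
cat >> h.py <<'E'
def lean(tag,ang=83.3):
    p,P,o=snap('wrist',tag); t=o['tool_pos']; yaw=np.radians(ang)
    a=np.array([np.cos(yaw),np.sin(yaw)]);b=np.array([a[1],-a[0]])
    q=P.reshape(-1,3);q=q[np.isfinite(q).all(1)]
    s=(q[:,:2]-t[:2])@a; l=(q[:,:2]-t[:2])@b; z=q[:,2]
    k=(abs(l)<.02)&(s<.0)&(s>-.09)&(z>.025)&(z<t[2]+.012)
    s,z=s[k],z[k]
    vx,vz,s0,z0=cv2.fitLine(np.stack([s,z],1).astype(np.float32),cv2.DIST_HUBER,0,1e-4,1e-4).ravel()
    if vz<0: vx,vz=-vx,-vz
    r=(s-s0)*vx+(z-z0)*vz; e=abs((s-s0)*vz-(z-z0)*vx); r=r[e<.003]
    print(len(r),'lean to +y from upright deg',np.degrees(np.arctan2(vx,vz)),'top s,z',s0+vx*r.max(),z0+vz*r.max(),'bottom',s0+vx*r.min(),z0+vz*r.min())
    print(t,o['force'],o['opening'],o['clock'])
E
python3 - <<'E'
from h import *
lean('w11')
E
```

```text
5698 lean to +y from upright deg 33.183617 top s,z -0.006054314822682833 0.13207503614163008 bottom -0.053444974821158564 0.05960931410911726
[0.57261654 0.02695833 0.12312392] [-0.66230176 -0.25885086 -2.01213543] 0.048916519660944985 9.0
```

Lean is 33° from upright, with the lower base corner about 14 mm above the board. I'll touch it down and then sweep the grip in an arc about that corner.

Call:
apply_moves:
  motion:
    - [[0, 0, -0.7], 0]
    - [[0, 0, -1.3], 0]
    - [[0, 0, -1.5], 0]
    - [[0, 0, -1.5], 0]
    - [[-0.07, -0.57, -1.45], 0]
    - [[-0.14, -1.15, -1.43], 0]
    - [[-0.2, -1.72, -1.45], 0]
    - [[-0.27, -2.3, -1.5], 0]
    - [[-0.27, -2.3, -1.5], 0]
  hand: 4.92

```text
clock: 9.95
tool_pos: [0.57, 0.0032, 0.1085]
orientation: [-180.0, -0.0, 173.2]
force: [-0.2, -0.6, -2.3]
opening: 0.0498
```

Run:
```python
from h import *
lean('w12')
```

```text
5646 lean to +y from upright deg 32.977608 top s,z -0.006024763693125167 0.1173572445186011 bottom -0.05299325711369278 0.0449701894431252
[0.56995842 0.0031502  0.1085438 ] [-0.24592345 -0.6493981  -2.32682508] 0.04975986051295911 9.95
```

View pics/w12.png

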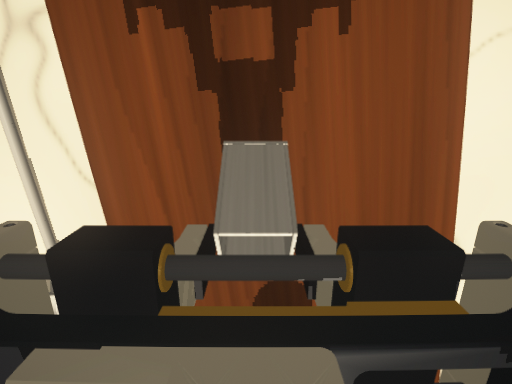

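The corner only grazes the board. I'll press slightly deeper and repeat the sweep.

Call:
apply_moves:
  motion:
    - [[0, 0, -0.3], 0]
    - [[-0.04, -0.3, -0.3], 0]
    - [[-0.07, -0.57, -0.3], 0]
    - [[-0.14, -1.15, -0.3], 0]
    - [[-0.2, -1.72, -0.3], 0]
    - [[-0.27, -2.3, -0.4], 0]
    - [[-0.27, -2.3, -0.4], 0]

```text
clock: 10.7
tool_pos: [0.5689, -0.0191, 0.1061]
orientation: [180.0, 0.2, 173.3]
force: [-1.6, 0.7, 7.5]
opening: 0.0494
```

Run:
```python
from h import *
lean('w13')
```

```text
4343 lean to +y from upright deg 19.098858 top s,z -0.007232524265421319 0.11485050209173461 bottom -0.03574935187003104 0.03249352017746191
[ 0.56887943 -0.01905407  0.10609464] [-1.56985248  0.68146455  7.53662943] 0.04937192898156771 10.7
```

It's working: lean is down to 19°, with 7.5 N on the base. I'll finish the arc.

Call:
apply_moves:
  motion:
    - [[-0.06, -0.5, -0.05], 0]
    - [[-0.12, -1.0, -0.2], 0]
    - [[-0.18, -1.5, -0.35], 0]
    - [[-0.24, -2.0, -0.52], 0]
    - [[-0.29, -2.4, -0.72], 0]
    - [[-0.34, -2.85, -0.95], 0]
    - [[-0.34, -2.85, -0.95], 0]

```text
clock: 11.45
tool_pos: [0.565, -0.0477, 0.0965]
orientation: [-180.0, 0.1, 173.3]
force: [-2.2, -1.4, 10.2]
opening: 0.0495
```

Run:
```python
from h import *
lean('w14')
```

```text
2393 lean to +y from upright deg 0.21174702 top s,z -0.008963747347455048 0.104201825787929 bottom -0.009255984441275306 0.025126920467125405
[ 0.56497559 -0.04774816  0.09651141] [-2.24401444 -1.35061516 10.2043367 ] 0.04954122565825362 11.45
```

View pics/w14.png

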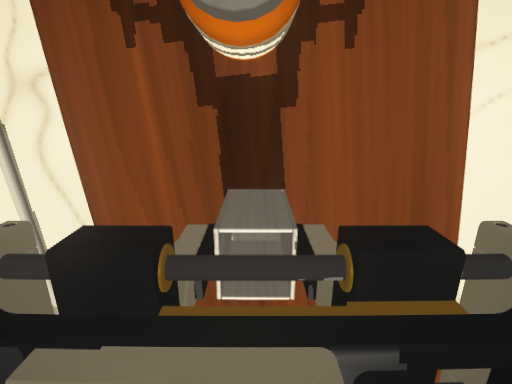

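The canister is upright, lean 0.2°, with its mouth rim at rows 230-297. Releasing.

Call:
apply_moves:
  motion:
    - [[0, 0, 0.1], 0]
    - [[0, 0, 0.1], 0]
    - [[0, 0, 0.1], 0]
    - [[0, 0, 0.1], 0]
  hand: 7.5

```text
clock: 11.9
tool_pos: [0.5641, -0.0473, 0.0959]
orientation: [-180.0, -0.0, 173.3]
force: [0.6, -0.1, 0.3]
opening: 0.0731
```

Call:
apply_moves:
  motion:
    - [[0, 0, 2], 0]
    - [[0, 0, 6], 0]
    - [[0, 0, 11], 0]
    - [[0, 0, 12], 0]
    - [[0, 0, 12], 0]

```text
clock: 12.4
tool_pos: [0.5655, -0.0471, 0.2186]
orientation: [179.9, 0.3, 173.3]
force: [0.4, 0.1, -0.3]
opening: 0.0751
```

Run:
```python
from h import *
o=ctrl.get_obs();print(o['tool_pos'],o['orientation'],o['joint_pos'])
p,P,o=snap('wrist','w15')
q=P.reshape(-1,3);q=q[np.isfinite(q).all(1)]
q=q[(abs(q[:,1]+.03)<.09)&(abs(q[:,0]-.57)<.08)&(q[:,2]>.097)&(q[:,2]<.11)]
r=rect(q);print(len(q),r,np.median(q[:,2]),q[:,2].max())
```

```text
[ 0.56549921 -0.04714991  0.21860793] [179.91180713   0.27616396 173.31666273] [ 1.50029306e+01  1.06135795e+01 -1.40602822e+01  2.21690936e-02
 -6.50369333e+01 -2.16953607e+01]
660 ((565.2803344726562, -31.97828483581543), (50.36955642700195, 50.07611083984375), 83.22429656982422) 0.1020482084101676 0.10418901133160613
```

View pics/w15.png

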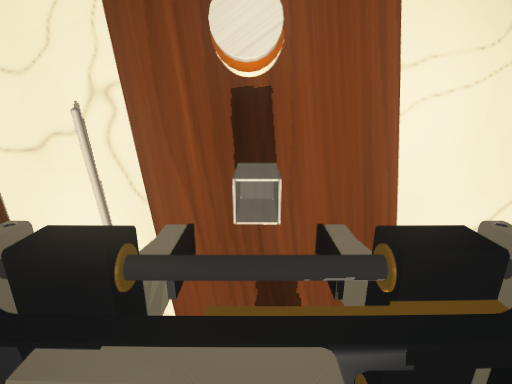

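The canister stands upright at (0.5653, -0.0320), sides at -6.8°, with its mouth at (257,201) in the picture. Moving to the lid.

Call:
apply_moves:
  motion:
    - [[-5.4, 42.4, 0], 48]
    - [[-5.4, 42.4, 0], 48]
    - [[-5.4, 42.4, 0], 48]
    - [[-5.4, 42.4, 0], 48]
    - [[-5.4, 42.4, 0], 48]
    - [[-5.4, 42.4, 0], 48]
    - [[-5.4, 42.4, 0], 48]
    - [[-5.4, 42.4, 0], 48]
    - [[-5.4, 42.4, 0], 48]
    - [[-5.4, 42.4, 0], 48]
  hand: 5

```text
clock: 13.45
tool_pos: [0.5086, 0.3795, 0.2129]
orientation: [-180.0, -0.2, -138.5]
force: [-0.0, -0.6, -0.4]
opening: 0.0497
```

Call:
apply_moves:
  motion:
    - [[0, 0, -3], 0]
    - [[0, 0, -6], 0]
    - [[0, 0, -6], 0]

```text
clock: 13.75
tool_pos: [0.5075, 0.3735, 0.1502]
orientation: [-180.0, -0.6, -138.8]
force: [-0.5, -0.6, -0.2]
opening: 0.05
```

```bash
cat >> h.py <<'E'
def lid(tag):
    p,P,o=snap('wrist',tag);print(o['tool_pos'],o['orientation'],o['clock'])
    q=P.reshape(-1,3);q=q[np.isfinite(q).all(1)]
    q=q[(abs(q[:,1]-.376)<.05)&(abs(q[:,0]-.511)<.05)]
    for lo,hi in((.05,.068),(.0575,.068),(.030,.0375)):
        k=q[(q[:,2]>lo)&(q[:,2]<hi)]
        if len(k)>5: print(len(k),rect(k),np.median(k[:,2]))
E
python3 - <<'E'
from h import *
lid('w16')
E
```

```text
[0.50754713 0.37354927 0.15020091] [-179.96445084   -0.57437641 -138.76402458] 13.75
566 ((511.0301513671875, 377.27154541015625), (13.97638988494873, 35.25639724731445), 43.72703552246094) 0.06118853990995095
540 ((510.98406982421875, 377.1700439453125), (14.022628784179688, 35.02100372314453), 42.11385726928711) 0.06125310252417006
2516 ((510.6210021972656, 377.5496520996094), (58.16393280029297, 58.1103401184082), 42.659332275390625) 0.03349215610338835
```

View pics/w16.png

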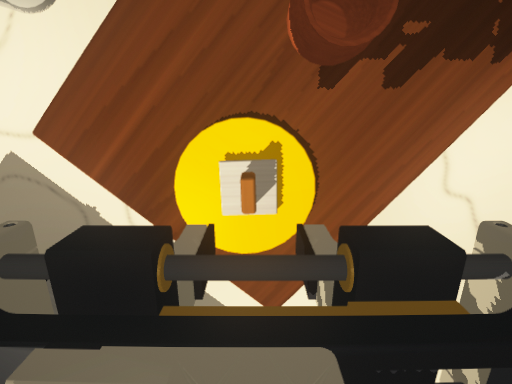

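Wrist view: the lid is at (248,188) on the trivet, centre (0.511, 0.3774), sides at 42.5°, handle along the image vertical. Descending in two stages.

Call:
apply_moves:
  motion:
    - [[0, 0.1, -3], 1]
    - [[0, 0.1, -6], 1]
    - [[0, 0.1, -7], 1]
    - [[0, 0.1, -7], 1]
    - [[0, 0.1, -7], 1]
    - [[0, 0.1, -7], 1]

```text
clock: 14.4
tool_pos: [0.511, 0.3784, 0.088]
orientation: [180.0, 0.2, -137.7]
force: [-0.3, 0.4, 0.0]
opening: 0.05
```

Run:
```python
from h import *
import numpy as np
lid('w17'); o=ctrl.get_obs(); print(o['tool_pos'],o['orientation'])
```

```text
[0.51102441 0.37838379 0.08801558] [ 1.79991707e+02  1.60798107e-01 -1.37686686e+02] 14.4
937 ((511.3780822753906, 377.10955810546875), (13.69880485534668, 35.113861083984375), 42.554908752441406) 0.06103600901837439
885 ((511.34222412109375, 377.2056579589844), (13.577799797058105, 34.85804748535156), 42.939491271972656) 0.061090305740124334
3824 ((511.0354919433594, 377.2945861816406), (58.27348327636719, 57.608150482177734), 42.47662353515625) 0.0334063078809599
[0.51085736 0.37827998 0.08787689] [ 1.79986453e+02  1.51752464e-01 -1.37692036e+02]
```

Call:
apply_moves:
  motion:
    - [[0, -0.1, -2.5], 0]
    - [[0, -0.1, -4.3], 0]
    - [[0, -0.1, -4.8], 0]
    - [[0, -0.1, -4.8], 0]
    - [[0, -0.1, -4.8], 0]

```text
clock: 14.95
tool_pos: [0.5107, 0.3772, 0.0393]
orientation: [-180.0, 0.1, -137.7]
force: [0.6, 0.7, 0.4]
opening: 0.0498
```

Call:
apply_moves:
  motion:
    - [[0, 0, 0], 0]
    - [[0, 0, 0], 0]
    - [[0, 0, 0], 0]
    - [[0, 0, 0], 0]
    - [[0, 0, 0], 0]
    - [[0, 0, 0], 0]
    - [[0, 0, 0], 0]
    - [[0, 0, 0], 0]
  hand: 0

```text
clock: 15.75
tool_pos: [0.5102, 0.3767, 0.0382]
orientation: [-180.0, 0.0, -137.7]
force: [-0.1, -0.2, 1.4]
opening: 0.0138
```

Call:
apply_moves:
  motion:
    - [[0, 0, 1], 0]
    - [[0, 0, 3], 0]
    - [[0, 0, 7], 0]
    - [[0, 0, 12], 0]
    - [[0, 0, 14], 0]
    - [[0, 0, 14], 0]
    - [[0, 0, 14], 0]

```text
clock: 16.45
tool_pos: [0.5099, 0.3765, 0.1786]
orientation: [180.0, 0.0, -137.7]
force: [-0.3, -0.3, -1.7]
opening: 0.0145
```

Run:
```python
from h import *
p,P,o=snap('wrist','w18');print(o)
```

```text
{'clock': 16.45, 'joint_pos': array([ 5.40398084e+01,  1.85812407e+01, -8.66791835e+00, -3.18340473e-02,
       -6.27014473e+01, -1.17400466e+01]), 'qvel': array([ 0.04411861,  1.55656289, -1.63117602, -0.36011895,  0.26991677,
        0.00749027]), 'tau': array([ 2.16067774e-02, -5.67049599e+01,  2.95093077e+01,  7.13627234e+00,
       -7.99894362e-03,  2.16957356e-03]), 'tool_pos': array([0.50985441, 0.37647652, 0.17864042]), 'orientation': array([ 1.79962241e+02,  4.25983379e-02, -1.37714840e+02]), 'force': array([-0.295046  , -0.33047958, -1.70930478]), 'moment': array([-0.00938213,  0.01016072,  0.03794165]), 'opening': 0.014520276551766093}
```

View pics/w18.png

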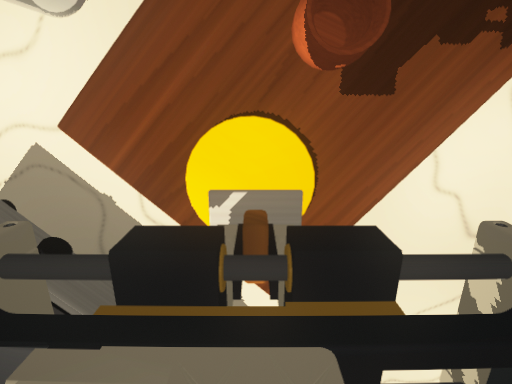

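The lid is held by its handle (plate at (255,205), trivet empty) and its bottom is about 60 mm above the pot's rim. Carrying it over.

Call:
apply_moves:
  motion:
    - [[0.4, -3, 1], -4]
    - [[1.0, -7.5, 1], -9]
    - [[1.6, -12, 1], -14]
    - [[2.2, -16.5, 1], -20]
    - [[2.8, -21, 1], -26]
    - [[3.4, -25.5, 1], -32]
    - [[4.0, -30, 1], -38]
    - [[4.6, -34.5, 1], -43]
    - [[5.2, -38.5, 1], -47]
    - [[5.5, -40.8, 1], -49]

```text
clock: 17.5
tool_pos: [0.5641, -0.0343, 0.1864]
orientation: [-179.9, -0.2, 173.0]
force: [-0.2, 0.3, -0.6]
opening: 0.0139
```

Call:
apply_moves:
  motion:
    - [[0, 0, 0], 0]
    - [[0, 0, -1], 0]
    - [[0, 0, -2], 0]
    - [[0, 0, -3], 0]
    - [[0, 0, -3], 0]
    - [[0, 0, -3], 0]

```text
clock: 18.1
tool_pos: [0.5649, -0.0309, 0.1576]
orientation: [-180.0, -0.1, 173.4]
force: [-0.5, -0.2, -0.7]
opening: 0.0137
```

Run:
```python
from h import *
for n in('wrist','scene','top'):
    p,P,o=snap(n,'f1'+n); np.save(f'pics/f1{n}.npy',P)
    print(o['tool_pos'],o['orientation'],o['force'],o['clock'])
    if n=='scene': cv2.imwrite('pics/f1sc.png',cv2.resize(p[130:280,190:340],None,fx=4,fy=4))
```

```text
[ 0.5649468  -0.03089811  0.15755786] [-1.79969104e+02 -5.43683473e-02  1.73371992e+02] [-0.51633452 -0.15964174 -0.67988593] 18.1
[ 0.56525225 -0.03096214  0.15805475] [-1.79985824e+02 -3.72522802e-03  1.73362057e+02] [ 0.45538854 -0.68581847 -0.66585132] 18.15
[ 0.56539809 -0.03101931  0.15833844] [1.79999733e+02 2.65706292e-02 1.73350338e+02] [ 0.28907771 -0.65039447 -0.5853258 ] 18.2
```

View pics/f1sc.png

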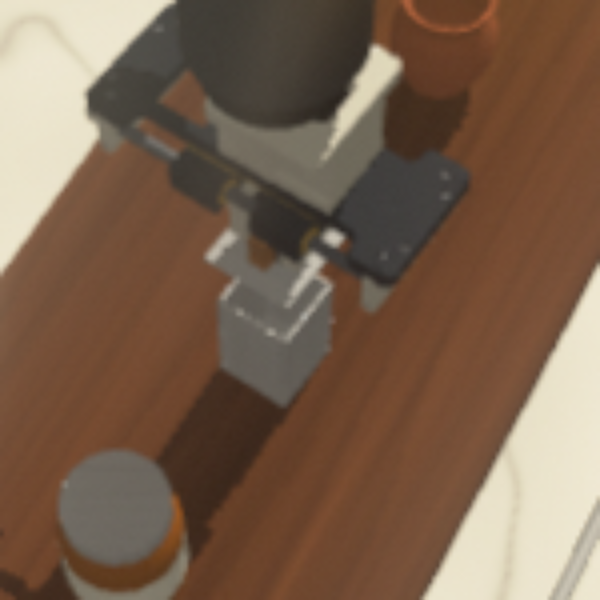

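View pics/f1wrist.png

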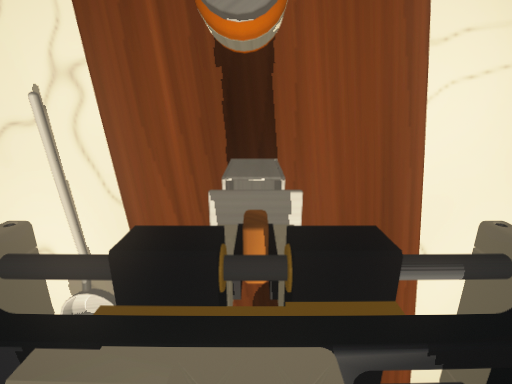

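View pics/f1top.png

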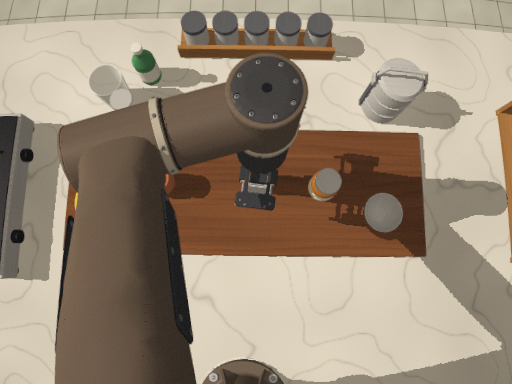

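```bash
cat >> h.py <<'E'
def rel(P,t,zl):
    a=np.array([np.cos(np.radians(83.2)),np.sin(np.radians(83.2))]);b=np.array([a[1],-a[0]])
    q=P.reshape(-1,3);q=q[np.isfinite(q).all(1)]
    s=(q[:,:2]-t[:2])@a; l=(q[:,:2]-t[:2])@b; z=q[:,2]
    k=(abs(l)<.035)&(s>-.06)&(s<-.005)&(z>zl-.004)&(z<zl+.004)
    S,L=s[k],l[k]; print('lid plate',k.sum(),'z',np.median(z[k]),'l',L.min(),L.max(),'s min',S.min(),'lidtilt fit',end=' ')
    A=np.c_[S,L,np.ones(k.sum())]; c=np.linalg.lstsq(A,z[k],rcond=None)[0]; print(np.degrees(c[:2]))
    e=[(x,S[abs(L-x)<.002].min()) for x in np.arange(-.026,.027,.004) if (abs(L-x)<.002).any()]
    e=np.array(e); pf=np.polyfit(e[:,0],e[:,1],1); print(' front edge s at l=0 %.4f ang %.2f'%(pf[1],np.degrees(pf[0])))
    k=(abs(l)<.03)&(s>-.06)&(s<-.005)&(z>.03)&(z<.098)
    S,L=s[k],l[k]; pf=np.polyfit(L,S,1); print('can face n',k.sum(),'l',L.min(),L.max(),'s0 %.4f ang %.2f'%(pf[1],np.degrees(pf[0])), 'median s',np.median(S))
    k=(abs(l)<.03)&(s>-.06)&(s<.0)&(z>.098)&(z<.108)
    if k.sum()>5: print('rim n',k.sum(),'l',l[k].min(),l[k].max(),'s min',s[k].min(),'z',np.median(z[k]),z[k].max())
E
python3 - <<'E'
from h import *
P=np.load('pics/f1wrist.npy'); rel(P,np.array([.56495,-.0309,.1576]),.1535)
E
```

```text
lid plate 2916 z 0.15276550964288282 l -0.02919466043995324 0.02815582339005481 s min -0.029312585729146894 lidtilt fit [ 1.15120047 -0.05800193]
 front edge s at l=0 -0.0291 ang 0.17
can face n 892 l -0.024021413941310573 0.0254339996202731 s0 -0.0245 ang 0.47 median s -0.02581800334904106
rim n 399 l -0.024431793044192046 0.02568934697888479 s min -0.026267545643028162 z 0.1020593979347231 0.10404540337390109
```

The lid needs about +1.0 mm in x and -0.8 mm in y, then 31 mm down. The angles agree to within about 0.3°.

Call:
apply_moves:
  motion:
    - [[0.1, -0.1, 0], 0]
    - [[0.1, -0.1, -0.6], 0]
    - [[0.1, -0.1, -1.2], 0]
    - [[0.1, -0.1, -1.8], 0]
    - [[0.1, -0.1, -2.4], 0]
    - [[0.1, -0.1, -2.8], 0]
    - [[0.1, -0.1, -3.1], 0]
    - [[0.1, -0.1, -3.1], 0]
    - [[0.1, -0.1, -3.1], 0]
    - [[0.1, -0.1, -3.1], 0]

```text
clock: 19.25
tool_pos: [0.5663, -0.0324, 0.1274]
orientation: [180.0, 0.0, 173.3]
force: [-0.2, -0.6, -0.9]
opening: 0.014
```

Run:
```python
from h import *
p,P,o=snap('wrist','f2wrist'); t=o['tool_pos']; print(t,o['orientation'],o['force'],o['clock'])
rel(P,t,t[2]-.0045)
p,P,o=snap('scene','f2scene'); print(o['tool_pos'])
cv2.imwrite('pics/f2sc.png',cv2.resize(p[130:280,190:340],None,fx=4,fy=4))
q=P.reshape(-1,3);q=q[np.isfinite(q).all(1)]
for nm,y0,y1,zl,zh in [('jar',-.29,-.12,.06,.2),('pot',.15,.31,.06,.12),('bowl',-.5,-.26,.05,.2)]:
    k=q[(q[:,1]>y0)&(q[:,1]<y1)&(q[:,0]>.35)&(q[:,0]<.7)&(q[:,2]>zl)&(q[:,2]<zh)]; print(nm,rect(k)[0])
```

```text
[ 0.56634706 -0.03239656  0.12735638] [1.79991866e+02 2.92519110e-02 1.73304422e+02] [-0.23452631 -0.58178519 -0.85596432] 19.25
lid plate 2906 z 0.12256522519760676 l -0.02943749460892073 0.02817232605545072 s min -0.029320543833431103 lidtilt fit [1.27125555 0.02640562]
 front edge s at l=0 -0.0291 ang 0.20
can face n 1211 l -0.025552051467782565 0.023790944370576484 s0 -0.0245 ang 0.24 median s -0.024542708086407756
rim n 159 l -0.02521094934118711 0.02361564753939393 s min -0.025029517536563402 z 0.10119680641930917 0.10328030793989301
[ 0.56633388 -0.03240346  0.1273734 ]
jar (560.1229858398438, -198.78485107421875)
pot (560.4083862304688, 217.51841735839844)
bowl (488.5230407714844, -345.1024475097656)
```

View pics/f2sc.png

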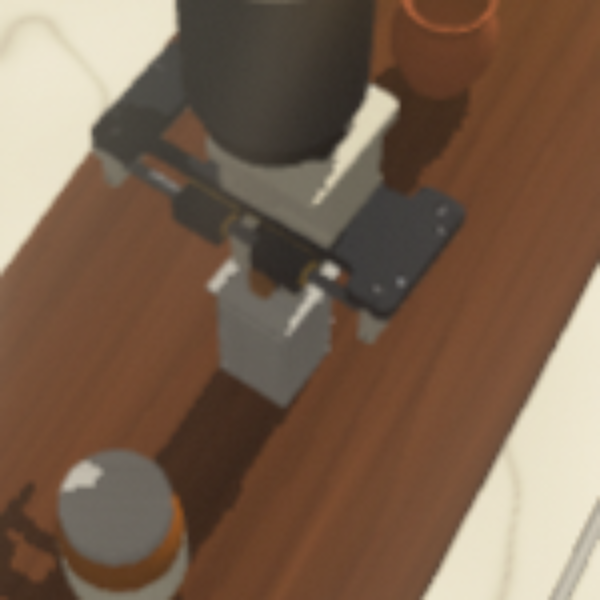

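View pics/f2wrist.png

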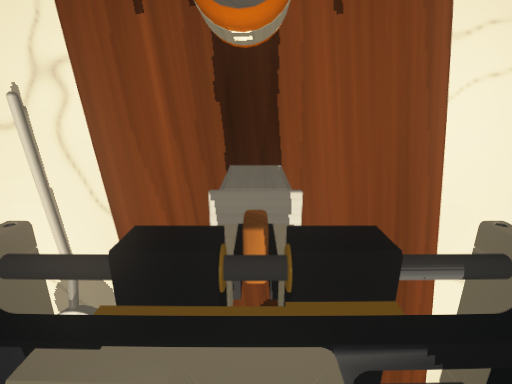

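Run:
```python
import numpy as np
P=np.load('pics/f1wrist.npy').reshape(-1,3);P=P[np.isfinite(P).all(1)]
k=(P[:,2]<.024)&(P[:,2]>.012)&(abs(P[:,0]-.565)<.12)&(P[:,1]>-.16)&(P[:,1]<.1)
c=np.linalg.lstsq(np.c_[P[k,:2],np.ones(k.sum())],P[k,2],rcond=None)[0];print(k.sum(),np.degrees(c[:2]))
a=np.array([.118,.993]);s=(P[:,:2]-[.565,-.031])@a;l=(P[:,0]-.565)*.993-(P[:,1]+.031)*.118
for i in np.arange(-.03,-.0,.003):
    m=(abs(s-i)<.0015)&(abs(P[:,2]-.153)<.004)&(abs(l)>.011)&(abs(l)<.027)
    if m.sum()>5: print(round(i,4),m.sum(),P[m,2].mean().round(5))
```

```text
33816 [-0.00091742  0.04041448]
-0.03 83 0.15155
-0.027 266 0.15269
-0.024 242 0.1528
-0.021 252 0.15277
-0.018 240 0.15288
-0.015 231 0.15289
-0.012 239 0.15283
-0.009 228 0.15283
-0.006 55 0.15259
```

The apparent lid tilt came only from edge pixels. The plate profile is flat, rising about 0.1 mm over 20 mm, so the lid is level. Handing in.

```bash
python3 -c "
from plant import ctrl
print(ctrl.close_job()); o=ctrl.get_obs(); print(o['clock'],o['tool_pos'],o['opening'])"
```

```text
the job is handed in; nothing more can be done
None
the job is handed in; nothing more can be done
```

The canister stands upright and released in the gap, and the lid is held still and level over its mouth. I handed the job in at about 19.3 s of the 58 s; no verdict was reported.

**How it went:** I gripped the canister at the corner of its mouth and loosened slightly so it swung down. I then pressed its base corner on the board and swept the grip over to bring it upright. Two earlier tries failed harmlessly: loosening the first grip dropped it flat from about 3 cm, and the second grip slipped off at lift-off.

**Last checks:**

| Check | Result |
|---|---|
| Canister lean, just before release | 0.2° from upright |
| Lid centring over the mouth | within about 0.5 mm |
| Lid sides against canister sides | parallel to about 0.1° |
| Air between lid and rim | about 10.5 mm, not touching |
| Jar, pot and bowl | within 1 mm of where they began (same camera) |

The plane fit of the lid showed a 1.2° tilt, which disagreed with its height profile. The profile rises only about 0.1 mm over 20 mm, so I took the tilt as an edge-pixel effect and the lid as level. The camera calibration is good to about 2 mm, so the sub-millimetre figures rest on comparing lid and canister in the same picture.

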